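# Stop the jammed mushroom feeder and clear it

### The job

A mushroom lies jammed across the tray of one of the two feeders. First stop that feeder at the locking toggle on its head box: lift the spring collar, tip the lever right over towards the tray, and let the collar drop home so that it locks. Then take the mushroom out and lay it gently in the big crate beside the feeders, leaving the other feeder's toggle and the things standing around as they are.

Things in the scene. Friction and masses are not known exactly. Their poses are not given: they have to be found in the camera images.
- feeder_a: feeder with the jammed mushroom in its tray, left or right. Fixed steel unit 300 long (x) x 150 wide (y); origin: middle of its underside on the table, x from head box to tray, z up. Tray floor 50 above the table, x = -30 to 144, y = -69 to 69, rim 10 high. Grey head box x = -144 to -38, 130 wide, top 70 above the table, carries the locking toggle
- feeder_b: feeder with the empty tray; its toggle must stay as it is. Fixed steel unit 300 long (x) x 150 wide (y); origin: middle of its underside on the table, x from head box to tray, z up. Tray floor 50 above the table, x = -30 to 144, y = -69 to 69, rim 10 high. Grey head box x = -144 to -38, 130 wide, top 70 above the table, carries the locking toggle
- lever_a (a joint): rad; feeder_a: lever: 0 = leaning 0.4 rad away from the tray (running), 0.4 = upright, 0.8 = leaning 0.4 rad towards the tray (stopped). Turns about the unit's y axis against light friction (0.08 N m), stays where left. It passes upright only with its collar lifted
- collar_a (a joint): m; lift of feeder_a's spring collar along the lever: 0 = down (locked), 0.016 = fully up. From about 0.011 its sleeve clears the gate; let go, it springs back down (3 N at the bottom, 5 N at the top). It drops home only once the lever is nearly right over, past about 0.72 rad
- pivot_a (a point): pivot of feeder_a's lever, inside the head box at (-85, 0, 45) in the unit's frame. Along the lever from here: 10 thick shaft, topped by a 15 ball whose top is at 105. The gate, two steel cheeks 6 thick (x), within 12 of the pivot in y, stands fixed above this point, 21 proud of the head box
- collar_a_grip (a point): on the lever's axis in feeder_a's black collar, a grip ring 32 in diameter and 26 high (its sleeve below, 18 in diameter, reaches 27 below this point). This point, 63 from the pivot when down, is 2 above the ring's middle; its z axis runs along the lever to the ball, its y is the unit's y
- lever_b (a joint): rad; feeder_b: lever: 0 = leaning 0.4 rad away from the tray (running), 0.4 = upright, 0.8 = leaning 0.4 rad towards the tray (stopped). Turns about the unit's y axis against light friction (0.08 N m), stays where left. It passes upright only with its collar lifted
- tray_a (a point): middle of feeder_a's tray floor (56, 0, 50 in the unit's frame)
- mushroom_mid (a point): the jammed king oyster mushroom, rigid, about 90 g, lying on its side; this point is on its axis, 24 above the tray floor, in the middle of its length of 100. Its x axis runs along the stem to the cap; radius 22 near the foot, 17 at this point, 24 at the cap (from 19 to 50 along x). Gripped across the stem here or up to 10 towards the foot
- crate: open plastic crate, heavy and fast on the table, left or right of the feeders: 240 (its x) x 190 (its y) x 70 high, walls and floor 6 thick; origin at the middle of its underside
- pail: bystander: metal pot, 150 diameter, 100 high, on the other side from the crate; origin at the middle of its underside
- brush: bystander: a brush lying on the table at the far left; origin under its middle
- punnet: bystander: small green open box 150 x 110 x 50 at the far right; origin at the middle of its underside
- mushroom: the same mushroom as a body; origin 24 to the side of its axis (below it at the start), axes as at mushroom_mid
Mind the look-alikes: they are no part of the job. What is shaped like the mushroom but purple is not meant.

How it is judged (in metres and radians):
On the way, in this order (a step that is already met when the one before it is completed fails the run):
1. the jammed feeder's lever stands over towards the tray with its collar down (value of joint lever_a above 0.68 rad and value of joint collar_a below 0.004 m), for 0.2 s.
2. the mushroom lies in the crate (x of mushroom_mid in the frame of crate between -0.114 and 0.114 m and y of mushroom_mid in the frame of crate between -0.089 and 0.089 m and z of mushroom_mid in the frame of crate below 0.05 m), for 0.2 s.
At the end, for the whole second after the job is handed in: feeder_a's lever is over at stop (above 0.68 rad) with its collar down (below 4 mm); the mushroom lies at rest inside the crate (its middle between the walls and less than 50 mm above the crate's underside); feeder_b's lever is still at run (below 0.12 rad) (all of step 1 and all of step 2 and linear speed of mushroom below 0.03 m/s and value of joint lever_b below 0.12 rad); the robot touches nothing.
It fails at once if the mushroom moved more than 40 mm before its feeder is stopped (distance of mushroom_mid from where it was at the start of the episode above 0.04 m and value of joint lever_a below 0.6 rad).
It fails at once if the mushroom let fall from more than about 5 cm (linear speed of mushroom above 1 m/s and contact force between the fingers and mushroom below 0.05 N).
It fails at once if the other feeder's lever moved from run (value of joint lever_b above 0.15 rad).
It fails at once if the pail, brush or punnet shifted more than 40 mm (distance of any of pail, brush, punnet from where it was at the start of the episode above 0.04 m).
It also fails if it takes over 45 s, if anything falls off the work surface, if the arm or the gripper's body presses on something with over 40 N, if the wrist force passes 120 N, or if a joint passes its speed limit or range.

### The arm

A 6-joint arm with a two-finger parallel gripper is mounted at the origin on the work surface. World frame = base frame: x ahead of the robot, y to its left, z up, the work surface at z = 0. Lengths are in m, angles in degrees, forces in N, time in s.
With the tool pointing down it reaches from about 0.25 to 0.725 m from the base axis. Payload 9.7 kg.
Tool frame: the origin (TCP) lies between the finger pads; the fingertips stand 11 mm ahead of it and the grasp point (between the pads) lies 8 mm behind it; y points along the fingers, x is the direction in which the jaws open and shut, and the axes are right-handed (so a half turn about y gives the same grasp; the last joint's range is limited). The gripper opens to 85 mm and grips with 20 to 120 N. Pads are 22 mm wide; open, the fingers measure 114 mm over their backs; the gripper's body (76 mm by 85 mm) begins 54 mm behind the grasp point. The pads swing forward as they close: fully open they stand 13 mm farther back than shut.
Start: joints at [74.37, 4.979, 10.078, 95.1, 0, 90], TCP at [0.148, 0.53, 0.216] pointing down, gripper open.
Joint ranges: [-179.16, 179.16], [-48.56, 103.87], [-65.8, 70.77], [-126.05, 130.52], [-82.76, 87.17], [-180, 180]. Speed limits (degrees/s): [127.2, 127.2, 147.25, 180, 180, 180].

### API

Orientations are given as [roll, pitch, yaw] about the fixed x, y, z axes, in that order (R = Rz(yaw) Ry(pitch) Rx(roll)).
In Python, from workcell import bot, vision gives the robot as it stands. The module is installed in compiled form; this text tells all that it offers.
- The arm moves only by the shell command python3 -m crank 'ROWS' [OPENING] [FORCE]. ROWS is text: rows parted by semicolons, each of 6 numbers parted by spaces: the shift along the tool's x, y, z in m, then the turn, a rotation vector about the tool's x, y, z in rad. A call has 1 to 8 rows; each row is the pose to reach, as a shift and turn from the pose commanded when the call began, along the tool's axes at that moment; what a row does not reach only later rows make up. A row lasts 1/10 s, in which the tool goes at most 50 mm and 8.59 degrees, less where a joint would pass 70% of its speed; a pose out of reach is approached as far as the arm can. A call with a gripper value outside its range is refused whole. OPENING is the gripper's target within -1 to 1 (shut at 1, half-way at 0, fully open at -1), set as the call begins (- or left out, the last holds). The fingers move at their own pace and stop on an object; FORCE is the grip in N (left out, the last holds). Time passes only in rows, so rows that repeat a pose let the fingers close. It gives the time, the measured TCP pose, the force and the opening at its end, in the units of the state.
- bot.get_obs(): the state, without advancing time (a new reading comes with each control period).
- vision.camera(name): name is "scene" or "side" or "wrist"; returns the picture (420x560x3 uint8, red, green, blue); there is no depth.
- vision.get_calibration(name): a dict with "fx", "fy", "cx", "cy" (pixels), "rvec" (rotation vector, rad) and "tvec" (3), from world to camera coordinates, as OpenCV has them. Camera axes: x right, y down, z forward; pixel columns grow to the right and rows downward; lengths in m; the calibration is good to about 2 mm. A picture is of the moment at which its call begins: read the wrist's pose just before it. get_calibration takes no time and is no camera call; for the wrist camera it gives the pose at the moment of the call.
- bot.job_done(): hands the job in, once; it reports no verdict.
The state is a dict: "time": time; "q": joint angles; "qd": joint speeds; "joint_efforts": joint torques, N m; "ee_pos": TCP position; "tcp_rot": TCP orientation; "wrist_force": force on the tool from outside, world axes, zero at the start; "torque": the same for the moment, N m; "opening": finger opening in m.
Only numpy, scipy, OpenCV 4.12 (cv2) and the standard library are available. Lean on these libraries where they do the work, as an engineer would, in place of code of your own. Each camera call takes 0.05 s, during which the arm holds its last target. There are 200 camera calls.

## Working session

There is one attempt and no reset: what is moved stays moved. The work goes in short steps, Python scripts to look and compute and a shell command to move; the robot and the scene stay as the last step left them, time stands still between calls to the robot, and variables do not carry over. Pictures are saved under pics/ and viewed, about 8 in all and at most 12, crops included, and the job is handed in when it is done.

```bash
mkdir -p pics; ls; python3 - <<'E'
from workcell import bot, vision
import cv2,numpy as np
for n in("scene","side"):
    im=vision.camera(n); cv2.imwrite(f"pics/{n}0.png",im[:,:,::-1]); print(n,vision.get_calibration(n))
print(bot.get_obs())
E
```

```text
pics
scene {'fx': 470.65789083796597, 'fy': 470.65789083796597, 'cx': 284.0013780980857, 'cy': 212.4179679822672, 'rvec': array([ 1.06909032,  2.33908959, -1.04595109]), 'tvec': array([ 0.40790195, -0.27051102,  1.66507169])}
side {'fx': 435.9305108702325, 'fy': 435.9305108702325, 'cx': 278.6891470514449, 'cy': 215.6491212930015, 'rvec': array([ 2.42300496, -0.27057384,  0.10241724]), 'tvec': array([-0.61254205,  0.14905847,  1.22147535])}
{'time': 0.1, 'q': array([7.43683607e+01, 5.00865777e+00, 1.00381551e+01, 9.51012600e+01,
       7.21001823e-05, 9.00015621e+01]), 'qd': array([-0.08279701,  0.00813453,  0.13829798,  0.18625465, -0.0229256 ,
       -0.02959966]), 'joint_efforts': array([-5.04141954e-04, -5.21561909e+01,  4.65652943e+01,  1.61801360e-02,
       -3.98017448e-05,  7.19822538e-06]), 'ee_pos': array([0.14813274, 0.52942435, 0.21493968]), 'tcp_rot': array([-8.99999299e+01,  7.17627022e-02,  7.43667985e+01]), 'wrist_force': array([-0.3117228 , -0.22629225,  0.12918407]), 'torque': array([-0.00014036,  0.02898796,  0.02819761]), 'opening': 0.08508961219782331}
```

View pics/scene0.png

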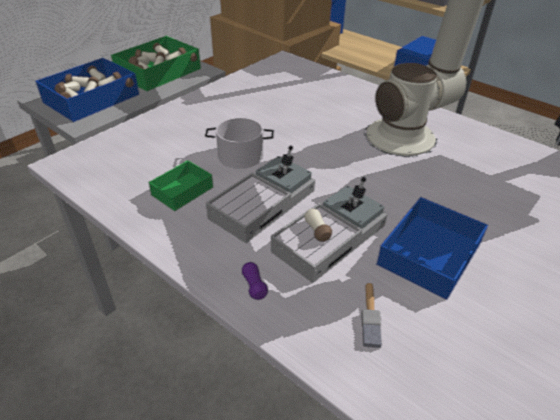

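View pics/side0.png

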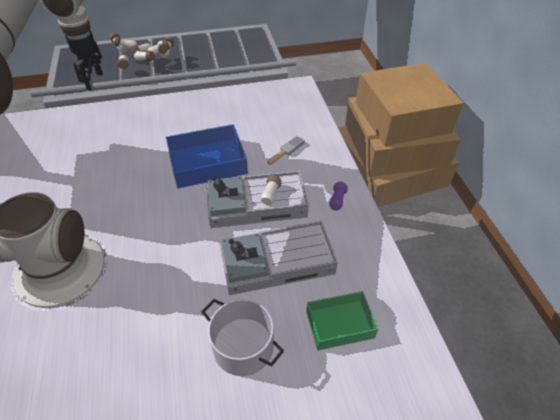

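The scene view shows the white-and-brown mushroom at (318,224), in the feeder next to the blue crate (433,247). The side view shows it at (271,190), with the crate at (205,155). The purple look-alike is at (255,282) scene and (339,195) side. It isn't in a tray, so it isn't meant. I'll confirm this in an enlarged crop.

```bash
cat > h.py <<'E'
import numpy as np, cv2
from workcell import bot, vision
def cal(n):
    c=vision.get_calibration(n); R=cv2.Rodrigues(c['rvec'])[0]
    K=np.array([[c['fx'],0,c['cx']],[0,c['fy'],c['cy']],[0,0,1]]); return K,R,np.array(c['tvec']).ravel()
def ray(n,p,C=None):
    K,R,t=C or cal(n); d=R.T@np.linalg.solve(K,[p[0],p[1],1.]); return -R.T@t,d/np.linalg.norm(d)
def plane(n,p,z,C=None):
    o,d=ray(n,p,C); return o+d*(z-o[2])/d[2]
def tri(v):
    A=np.zeros((3,3));b=np.zeros(3)
    for n,p in v:
        o,d=ray(n,p); M=np.eye(3)-np.outer(d,d);A+=M;b+=M@o
    x=np.linalg.solve(A,b)
    return x,[np.linalg.norm((np.eye(3)-np.outer(d,d))@(x-o)) for o,d in(ray(n,p) for n,p in v)]
def proj(n,X,C=None):
    K,R,t=C or cal(n); u=(R@np.atleast_2d(X).T+t[:,None]); u=K@u; return (u[:2]/u[2]).T
E
python3 - <<'E'
import cv2,numpy as np
a=cv2.imread('pics/scene0.png')[165:285,265:395]; b=cv2.imread('pics/side0.png')[155:235,195:325]
a=cv2.resize(a,None,fx=4,fy=4,interpolation=2)[:480]; b=cv2.resize(b,None,fx=4,fy=4,interpolation=2)
cv2.imwrite('pics/c1.png',cv2.resize(a,(520,480)))
cv2.imwrite('pics/c2.png',b)
# combined 800x600: scene 390x360*... 
o=np.zeros((600,800,3),np.uint8)
s=cv2.imread('pics/scene0.png')[170:280,265:395]; o[:338,:400]=cv2.resize(s,(400,338),interpolation=2)
s=cv2.imread('pics/side0.png')[165:230,195:325]; o[:200,400:]=cv2.resize(s,(400,200),interpolation=2)
s=cv2.imread('pics/scene0.png')[195:295,375:495]; o[340:600,:312]=cv2.resize(s,(312,260),interpolation=2)
s=cv2.imread('pics/side0.png')[120:190,155:255]; o[340:600,400:771]=cv2.resize(s,(371,260),interpolation=2)
cv2.imwrite('pics/comb.png',o)
E
```

```text
(no output)
```

View pics/comb.png

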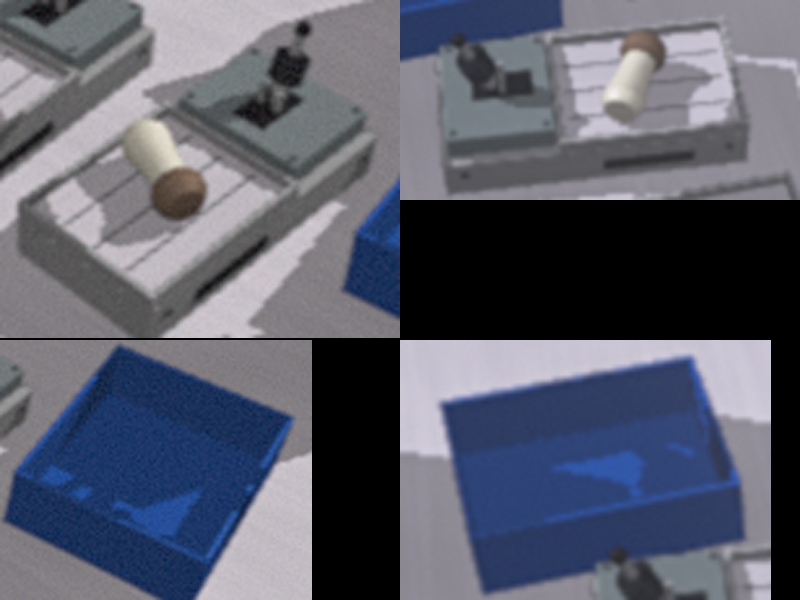

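The crop shows the white stem with its brown cap lying across feeder_a's tray, with the cap towards the crate and the foot away from it. The lever leans away from the tray. Next I'll compute positions.

```bash
cat > m.py <<'E'
from h import *
np.set_printoptions(precision=4,suppress=True)
S=lambda u,v:(265+u/3.077,170+v/3.077); D=lambda u,v:(195+(u-400)/3.077,165+v/3.077)
SC=lambda u,v:(375+u/2.6,195+(v-340)/2.6); DC=lambda u,v:(155+(u-400)/3.71,120+(v-340)/3.71)
print('box scene');[print(plane('scene',S(*p),.07)) for p in((181,98),(246,52),(368,117),(300,172))]
print('box side');[print(plane('side',D(*p),.07)) for p in((439,43),(550,38),(555,147),(446,152))]
print('unit corners side z.06');[print(plane('side',D(*p),.06)) for p in((723,20),(747,125),(443,165))]
print('unit scene z.06');[print(plane('scene',S(*p),.06)) for p in((20,203),(152,298))]
print('ball',tri([('scene',S(303,28)),('side',D(458,40))]))
print('collar',tri([('scene',S(290,68)),('side',D(477,65))]))
print('foot',tri([('scene',S(145,132)),('side',D(622,108))]))
print('cap',tri([('scene',S(180,195)),('side',D(645,48))]))
print('crate scene');[print(plane('scene',SC(*p),.07)) for p in((120,346),(292,418),(205,562),(15,470))]
print('crate side');[print(plane('side',DC(*p),.07)) for p in((443,403),(692,358),(738,483),(478,535))]
E
python3 m.py
```

```text
box scene
[0.5408 0.0637 0.07  ]
[0.4484 0.0689 0.07  ]
[0.4529 0.2009 0.07  ]
[0.5518 0.1953 0.07  ]
box side
[0.4454 0.1929 0.07  ]
[0.556  0.1754 0.07  ]
[0.5357 0.0302 0.07  ]
[0.4347 0.0466 0.07  ]
unit corners side z.06
[0.7368 0.1724 0.06  ]
[0.7226 0.0258 0.06  ]
[0.4299 0.04   0.06  ]
unit scene z.06
[0.7262 0.0387 0.06  ]
[0.7373 0.1834 0.06  ]
ball (array([0.4622, 0.1281, 0.1343]), [np.float64(0.0016527385018118323), np.float64(0.0016527385018118737)])
collar (array([0.4759, 0.1283, 0.098 ]), [np.float64(0.002516465788750399), np.float64(0.0025164657887504806)])
foot (array([0.6042, 0.0675, 0.0717]), [np.float64(0.0044062690607594435), np.float64(0.004406269060759402)])
cap (array([0.6451, 0.1383, 0.0734]), [np.float64(0.0015560853641279774), np.float64(0.0015560853641279398)])
crate scene
[0.346  0.2528 0.07  ]
[0.3334 0.4361 0.07  ]
[0.567  0.4528 0.07  ]
[0.58  0.267 0.07 ]
crate side
[0.3328 0.4259 0.07  ]
[0.5663 0.4413 0.07  ]
[0.5783 0.2593 0.07  ]
[0.3516 0.2433 0.07  ]
```

```bash
cat >> h.py <<'E'
from scipy.spatial.transform import Rotation as Ro
np.set_printoptions(precision=4,suppress=True)
PSI=np.radians(-4.5); PIV=np.array([.500,.125,.045])
def unit():
    return np.array([np.cos(PSI),np.sin(PSI),0]),np.array([-np.sin(PSI),np.cos(PSI),0])
def lev(th,r):   # tool pose on lever axis: th lean towards tray, tcp at r from pivot
    ux,uy=unit(); L=ux*np.sin(th)+np.array([0,0,np.cos(th)])
    return PIV+r*L, np.c_[uy,-L,np.cross(uy,-L)]
def rel(P,R):
    o=bot.get_obs(); R0=Ro.from_euler('xyz',o['tcp_rot'],degrees=True).as_matrix()
    s=R0.T@(P-o['ee_pos']); w=Ro.from_matrix(R0.T@R).as_rotvec()
    print('row',np.r_[s,w].round(4),'t',o['time'],'F',o['wrist_force'].round(1),'open',round(o['opening'],4)); return s,w
E
python3 -c "
from h import *
rel(*lev(-.4,.15))"
```

```text
row [-0.3059  0.0322 -0.3905 -0.3989 -0.1915 -0.0401] t 0.1 F [-0.3 -0.2  0.1] open 0.0851
```

```bash
R='-0.306 0.032 -0.39 -0.399 -0.19 -0.04'
python3 -m crank '-0.306 0.032 -0.39 -0.399 -0.19 -0.04;-0.306 0.032 -0.39 -0.399 -0.19 -0.04;-0.306 0.032 -0.39 -0.399 -0.19 -0.04;-0.306 0.032 -0.39 -0.399 -0.19 -0.04;-0.306 0.032 -0.39 -0.399 -0.19 -0.04;-0.306 0.032 -0.39 -0.399 -0.19 -0.04;-0.306 0.032 -0.39 -0.399 -0.19 -0.04;-0.306 0.032 -0.39 -0.399 -0.19 -0.04' -1
python3 -c "
from h import *
rel(*lev(-.4,.15))"
```

```text
time: 0.9
ee_pos: [0.3848, 0.2061, 0.1897]
tcp_rot: [-113.0, -0.1, 85.5]
wrist_force: [0.3, 1.2, -0.6]
opening: 0.0852
row [-0.0718  0.0305 -0.0554  0.0012 -0.0011  0.0014] t 0.9 F [ 0.3  1.2 -0.6] open 0.0852
```

```bash

python3 -m crank '-0.072 0.03 -0.055 0 0 0;-0.072 0.03 -0.055 0 0 0;-0.072 0.03 -0.055 0 0 0;-0.072 0.03 -0.055 0 0 0'
python3 -c "
from h import *
rel(*lev(-.4,.15))
C=cal('wrist');im=vision.camera('wrist')[:,:,::-1];cv2.imwrite('pics/w1.png',im)
b=PIV+ (lev(-.4,.0975)[0]-PIV)
print('ball px',proj('wrist',b,C),'ring',proj('wrist',lev(-.4,.063)[0],C),proj('wrist',PIV+[0,0,.025],C))
np.save('C1.npy',np.array(C,dtype=object),allow_pickle=True)"
```

```text
time: 1.3
ee_pos: [0.4407, 0.1295, 0.1831]
tcp_rot: [-112.9, -0.1, 85.2]
wrist_force: [0.1, 0.3, -0.3]
opening: 0.0858
row [ 0.0001  0.0004 -0.001  -0.0004 -0.0053 -0.0009] t 1.3 F [ 0.1  0.3 -0.3] open 0.0858
ball px [[280.3499 226.4497]] ring [[280.3723 213.7836]] [[280.4402 211.9454]]Traceback (most recent call last):
  File "<string>", line 7, in <module>
    np.save('C1.npy',np.array(C,dtype=object),allow_pickle=True)
                     ~~~~~~~~^^^^^^^^^^^^^^^^
ValueError: could not broadcast input array from shape (3,3) into shape (3,)
```

View pics/w1.png

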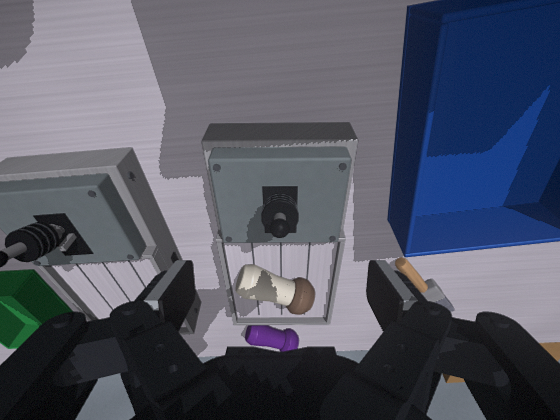

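The wrist view shows the ball at (280,230) and the ring at about (280,212), within 4 px of prediction, so the lateral error is only a couple of mm. I'll descend along the lever and grip.

```bash

python3 -m crank '0 0.05 -0.001 0 0 0;0 0.095 -0.001 0 0 0;0 0.095 -0.001 0 0 0;0 0.095 -0.001 0 0 0' -1
python3 -c "
from h import *
rel(*lev(-.4,.055))"
python3 -m crank '0 0 0 0 0 0;0 0 0 0 0 0;0 0 0 0 0 0;0 0 0 0 0 0;0 0 0 0 0 0;0 0 0 0 0 0;0 0 0 0 0 0' 1 50
python3 -c "
from h import *
rel(*lev(-.4,.055))
for n in('scene','side'):cv2.imwrite(f'pics/{n}1.png',vision.camera(n)[:,:,::-1])
a=cv2.imread('pics/scene1.png')[140:230,300:420];b=cv2.imread('pics/side1.png')[150:220,170:290]
cv2.imwrite('pics/g1.png',np.vstack([cv2.resize(a,(440,330)),cv2.resize(b,(440,257))]))"
```

```text
time: 1.75
ee_pos: [0.4775, 0.1295, 0.0961]
tcp_rot: [-112.8, -0.0, 85.6]
wrist_force: [0.0, 0.1, 1.5]
opening: 0.0854
row [-0.0027  0.001  -0.0011 -0.0013  0.0008  0.0012] t 1.75 F [0.  0.1 1.5] open 0.0854
time: 2.45
ee_pos: [0.4796, 0.1262, 0.1002]
tcp_rot: [-113.2, 0.1, 85.2]
wrist_force: [-11.3, -15.3, 22.3]
opening: 0.0121
row [ 0.0004  0.0037  0.0027  0.0057 -0.0039 -0.003 ] t 2.45 F [-11.3 -15.3  22.3] open 0.0121
```

View pics/g1.png

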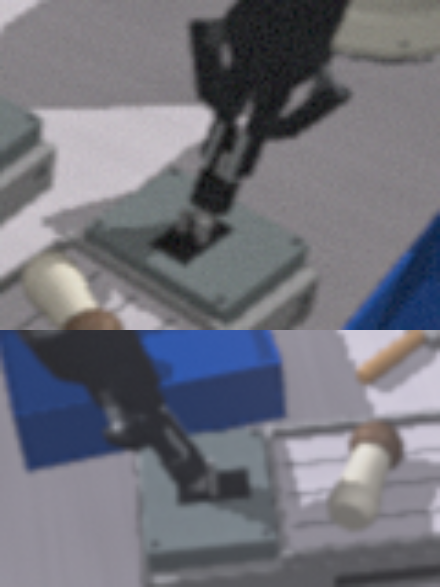

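The opening reads 12 mm, but the ring is 32 mm and there is about 25 N axial push, so the pads haven't got the ring properly. I'll look from the wrist.

```bash
python3 -c "
from h import *
im=vision.camera('wrist')[:,:,::-1];C=cal('wrist');print(C[0][0,0],-C[1].T@C[2],C[1][2])
cv2.imwrite('pics/w2.png',cv2.resize(im[120:400,140:420],(700,600)[:1]*1+(600,) ))
print(proj('wrist',np.array([lev(-.4,r)[0] for r in(.042,.063,.0975)]),C))"
```

```text
291.1169834318337 [0.3526 0.137  0.2174] [ 0.6317 -0.0534 -0.7734]
[[280.8158 239.1298]
 [280.7758 252.703 ]
 [280.684  283.8907]]
```

View pics/w2.png

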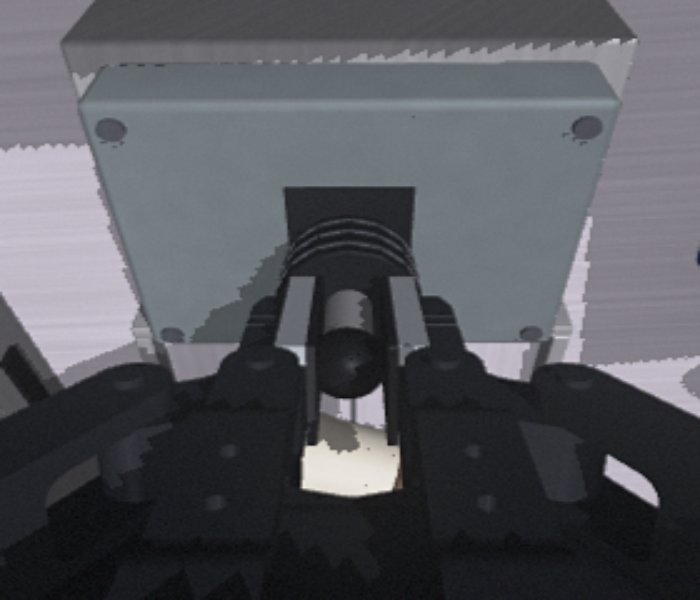

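```bash
python3 -c "
from h import *
o=bot.get_obs();C=cal('wrist');R0=Ro.from_euler('xyz',o['tcp_rot'],degrees=True).as_matrix()
for z in(-.011,.011):
  for y in(-.03,-.02,-.01,0,.011):
    p=proj('wrist',o['ee_pos']+R0@[-.006,y,z],C)[0]; print(z,y,((p[0]-140)*2.5,(p[1]-120)*600/280))
for r,x in((.048,.016),(.074,.016),(.0975,0)):
  for z in(-.016,0,.016):
    P,R=lev(-.4,r);p=proj('wrist',P+R@[0,0,z*(x>0)],C)[0];print('ring',r,z,(p-[140,120])*[2.5,600/280])
"
```

```text
-0.011 -0.03 (np.float64(320.1006703248204), np.float64(383.28892844231905))
-0.011 -0.02 (np.float64(321.99094813160787), np.float64(360.72216160711594))
-0.011 -0.01 (np.float64(323.66096635789074), np.float64(340.7849270970679))
-0.011 0 (np.float64(325.1471033019284), np.float64(323.04292865596244))
-0.011 0.011 (np.float64(326.6036479593346), np.float64(305.6542128012256))
0.011 -0.03 (np.float64(318.78326748400343), np.float64(296.9027176227719))
0.011 -0.02 (np.float64(320.83567127407605), np.float64(278.97607011222254))
0.011 -0.01 (np.float64(322.6397371384313), np.float64(263.2185213333021))
0.011 0 (np.float64(324.23796656841574), np.float64(249.2588435296924))
0.011 0.011 (np.float64(325.7978394342972), np.float64(235.63418976361498))
ring 0.048 -0.016 [352.2186 312.9553]
ring 0.048 0 [352.0132 262.9277]
ring 0.048 0.016 [351.7972 210.3355]
ring 0.074 -0.016 [352.1181 359.2729]
ring 0.074 0 [351.8769 302.5947]
ring 0.074 0.016 [351.6213 242.5327]
ring 0.0975 -0.016 [351.71   351.1943]
ring 0.0975 0 [351.71   351.1943]
ring 0.0975 0.016 [351.71   351.1943]
```

```bash
python3 -c "
from h import *
o=bot.get_obs();C=cal('wrist');R0=Ro.from_euler('xyz',o['tcp_rot'],degrees=True).as_matrix()
for y in(-.03,-.02,-.01,0,.011):
    print(y,proj('wrist',o['ee_pos']+R0@[.0425,y,.011],C)[0],proj('wrist',o['ee_pos']+R0@[.0425,y,-.011],C)[0])
"
python3 -m crank '0 0 0 0 0 0;0 0 0 0 0 0;0 0 0 0 0 0;0 0 0 0 0 0;0 0 0 0 0 0;0 0 0 0 0 0' -1 50
python3 -c "
from h import *
im=vision.camera('wrist')[:,:,::-1];cv2.imwrite('pics/w3.png',im)
rel(*lev(-.4,.055))"
```

```text
-0.03 [368.6515 258.5662] [364.9438 298.8763]
-0.02 [362.9601 250.2003] [359.7053 288.3453]
-0.01 [357.9573 242.8466] [355.0771 279.0414]
0 [353.5252 236.3319] [350.9585 270.7619]
0.011 [349.1995 229.9734] [346.9219 262.6471]
time: 3.2
ee_pos: [0.4783, 0.1281, 0.0962]
tcp_rot: [-112.9, -0.1, 85.4]
wrist_force: [0.2, 0.3, 0.0]
opening: 0.0856
row [-0.0014  0.0006 -0.0002 -0.     -0.0018  0.0005] t 3.25 F [-0.  -0.2 -0.5] open 0.0848
```

View pics/w3.png

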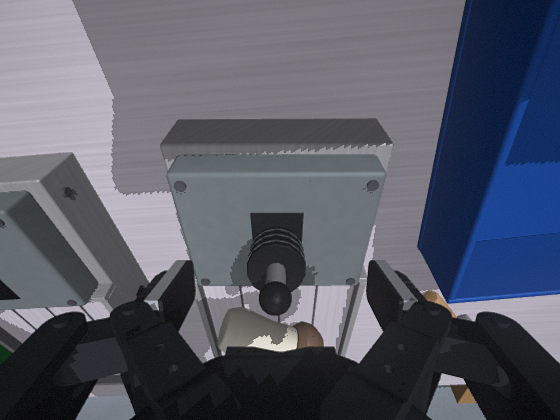

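The wrist view puts the pad tips at about (370,261), which projects to about 30 mm behind the TCP when open. The 12 mm shaft grip says the same, so the real tips sit well short of the stated position. The collar ring is at (276,262) and the ball at (276,297), both untouched. I'll advance in steps with force checks.

```bash

python3 -m crank '-0.001 0.01 0 0 0 0;-0.001 0.02 0 0 0 0;-0.001 0.02 0 0 0 0' -1
python3 -m crank '0 0.004 0 0 0 0;0 0.008 0 0 0 0;0 0.008 0 0 0 0'
python3 -c "
from h import *
rel(*lev(-.4,.027))
im=vision.camera('wrist')[:,:,::-1];cv2.imwrite('pics/w4.png',im)"
```

```text
time: 3.55
ee_pos: [0.4856, 0.126, 0.0756]
tcp_rot: [-112.8, -0.0, 85.4]
wrist_force: [0.6, 1.5, 1.0]
opening: 0.0855
time: 3.85
ee_pos: [0.4892, 0.1262, 0.0701]
tcp_rot: [-112.9, -0.1, 85.4]
wrist_force: [-0.3, -0.3, -0.5]
opening: 0.0856
row [-0.0003  0.0003 -0.0003 -0.0002 -0.0018  0.0005] t 3.85 F [-0.3 -0.3 -0.5] open 0.0856
```

View pics/w4.png

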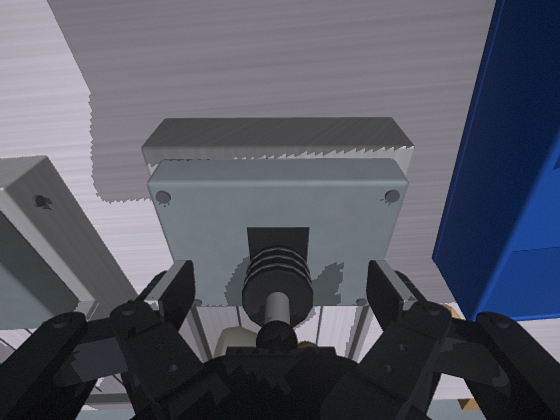

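```bash

python3 -m crank '0 0 0 0 0 0;0 0 0 0 0 0;0 0 0 0 0 0;0 0 0 0 0 0;0 0 0 0 0 0;0 0 0 0 0 0' 1 60
python3 -c "
from h import *
rel(*lev(-.4,.027))"
```

```text
time: 4.5
ee_pos: [0.4893, 0.1253, 0.0714]
tcp_rot: [-113.0, 0.0, 85.3]
wrist_force: [-5.1, -7.5, 6.8]
opening: 0.0306
row [ 0.0006  0.0014  0.0005  0.0013 -0.0025 -0.0015] t 4.5 F [-5.1 -7.5  6.8] open 0.0306
```

The ring is gripped at 30.6 mm. I'll lift 14 mm.

```bash

python3 -m crank '0 -0.005 0 0 0 0;0 -0.01 0 0 0 0;0 -0.0145 0 0 0 0;0 -0.0145 0 0 0 0'
python3 -c "
from h import *
o=bot.get_obs();ux,uy=unit();L=lev(-.4,1)[0]-PIV
print('axial F',o['wrist_force']@L,'r',(o['ee_pos']-PIV)@L)
P0,R0=lev(-.4,.0415)
for k in range(1,9):
  P,R=lev(-.4+.1*k,.0415); print(k,(R0.T@(P-P0)).round(4),Ro.from_matrix(R0.T@R).as_rotvec().round(3))
rel(*lev(-.4,.0415))"
```

```text
time: 4.9
ee_pos: [0.4836, 0.1257, 0.084]
tcp_rot: [-113.0, 0.0, 85.3]
wrist_force: [3.7, -6.3, -4.1]
opening: 0.0306
axial F -5.390252977646537 r 0.042344797830644376
1 [ 0.      0.0002 -0.0041] [ 0.1 -0.   0. ]
2 [ 0.      0.0008 -0.0082] [ 0.2 -0.   0. ]
3 [ 0.      0.0019 -0.0123] [0.3 0.  0. ]
4 [ 0.      0.0033 -0.0162] [0.4 0.  0. ]
5 [ 0.      0.0051 -0.0199] [ 0.5  0.  -0. ]
6 [ 0.      0.0072 -0.0234] [ 0.6 -0.   0. ]
7 [ 0.      0.0098 -0.0267] [ 0.7 -0.  -0. ]
8 [ 0.      0.0126 -0.0298] [0.8 0.  0. ]
row [ 0.0006  0.0008  0.0001  0.0008 -0.0024 -0.0017] t 4.9 F [ 3.7 -6.3 -4.1] open 0.0306
```

```bash

python3 -m crank '0 0.0002 -0.004 0.1 0 0;0 0.0008 -0.008 0.2 0 0;0 0.0019 -0.012 0.3 0 0;0 0.0033 -0.016 0.4 0 0;0 0.0033 -0.016 0.4 0 0'
python3 -c "
from h import *
rel(*lev(0,.0415))"
```

```text
time: 5.4
ee_pos: [0.4997, 0.1243, 0.0837]
tcp_rot: [-89.5, 0.1, 85.3]
wrist_force: [-2.9, -4.1, -4.8]
opening: 0.0305
row [ 0.0007 -0.0028 -0.0002 -0.0092 -0.0034 -0.0017] t 5.4 F [-2.9 -4.1 -4.8] open 0.0305
```

```bash

python3 -m crank '0 -0.003 0 0 0 0;0 -0.003 0 0 0 0'
python3 -c "
from h import *
rel(*lev(0,.0415))
P0,R0=lev(0,.0425)
for k in range(1,6):
  P,R=lev(.1*k,.0425); print(k,(R0.T@(P-P0)).round(4))"
```

```text
time: 5.6
ee_pos: [0.4986, 0.1245, 0.0897]
tcp_rot: [-90.1, 0.0, 85.4]
wrist_force: [-0.8, -6.7, -10.7]
opening: 0.0304
row [ 0.0006  0.0032 -0.0013  0.001  -0.0022 -0.0006] t 5.6 F [ -0.8  -6.7 -10.7] open 0.0304
1 [-0.      0.0002 -0.0042]
2 [-0.      0.0008 -0.0084]
3 [ 0.      0.0019 -0.0126]
4 [-0.      0.0034 -0.0166]
5 [-0.      0.0052 -0.0204]
```

```bash

python3 -m crank '0 0.0012 -0.0055 0.1 0 0;0 0.0018 -0.0097 0.2 0 0;0 0.003 -0.0139 0.3 0 0;0 0.0045 -0.0179 0.4 0 0;0 0.0045 -0.0179 0.4 0 0;0 0.0045 -0.0179 0.4 0 0'
python3 -c "
from h import *
rel(*lev(.4,.0437))"
```

```text
time: 6.2
ee_pos: [0.515, 0.1234, 0.0851]
tcp_rot: [-66.8, 0.1, 85.4]
wrist_force: [-10.9, -6.6, -1.3]
opening: 0.0303
row [ 0.0004 -0.0009 -0.0017 -0.0047 -0.0025 -0.0009] t 6.2 F [-10.9  -6.6  -1.3] open 0.0303
```

```bash

python3 -m crank '0 0 -0.0015 0 0 0;0 0.005 -0.0015 0 0 0;0 0.01 -0.0015 0 0 0;0 0.0145 -0.0015 0 0 0;0 0.0145 -0.0015 0 0 0'
python3 -c "
from h import *
rel(*lev(.4,.028))"
python3 -m crank '0 0 0 0 0 0;0 0 0 0 0 0;0 0 0 0 0 0;0 0 0 0 0 0;0 0 0 0 0 0' -1
python3 -c "
from h import *
rel(*lev(.4,.14))
im=vision.camera('wrist')[:,:,::-1];cv2.imwrite('pics/w5.png',im)"
```

```text
time: 6.7
ee_pos: [0.5102, 0.1237, 0.0732]
tcp_rot: [-67.0, 0.1, 85.4]
wrist_force: [-13.6, -5.9, 1.5]
opening: 0.03
row [ 0.0005  0.002  -0.0015 -0.0008 -0.002  -0.0004] t 6.7 F [-13.6  -5.9   1.5] open 0.03
time: 7.2
ee_pos: [0.5134, 0.1245, 0.072]
tcp_rot: [-67.2, -0.1, 85.4]
wrist_force: [0.8, -0.9, 0.7]
opening: 0.0852
row [-0.0004 -0.1099  0.0016  0.0015 -0.0004  0.002 ] t 7.2 F [ 0.8 -0.9  0.7] open 0.0852
```

View pics/w5.png

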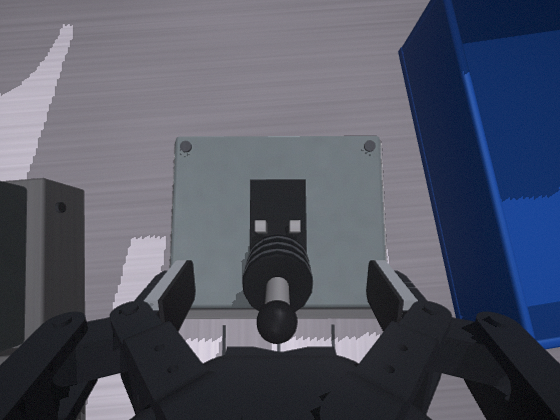

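The wrist view shows the lever tipped towards the tray, with the ball at (277,322) and the ring at (277,282). I'll back off along the lever and check from the fixed cameras.

```bash

python3 -m crank '0 -0.05 0 0 0 0;0 -0.1 0 0 0 0;0 -0.13 0 0 0 0;-0.1 -0.15 0.1 0 0 0;-0.1 -0.15 0.1 0 0 0;-0.1 -0.15 0.1 0 0 0;-0.1 -0.15 0.1 0 0 0'
python3 -c "
from h import *
for n in('scene','side'):cv2.imwrite(f'pics/{n}2.png',vision.camera(n)[:,:,::-1])
a=cv2.imread('pics/scene2.png')[170:280,265:395];b=cv2.imread('pics/side2.png')[165:230,195:325]
cv2.imwrite('pics/g2.png',np.vstack([cv2.resize(a,(520,360)),cv2.resize(b,(520,240))]))
for r in(.063,.0975):
  P=lev(.4,r)[0]
  ps=(proj('scene',P)[0]-[265,170])*[4,360/110];pd=(proj('side',P)[0]-[195,165])*[4,240/65]+[0,360];print(r,ps,pd)
"
```

```text
time: 7.95
ee_pos: [0.4699, 0.0247, 0.2522]
tcp_rot: [-67.3, -0.1, 85.3]
wrist_force: [0.9, -0.2, 0.6]
opening: 0.0856
0.063 [326.7718  94.585 ] [162.5086 426.878 ]
0.0975 [318.8613  70.8808] [177.6928 396.8291]
```

View pics/g2.png

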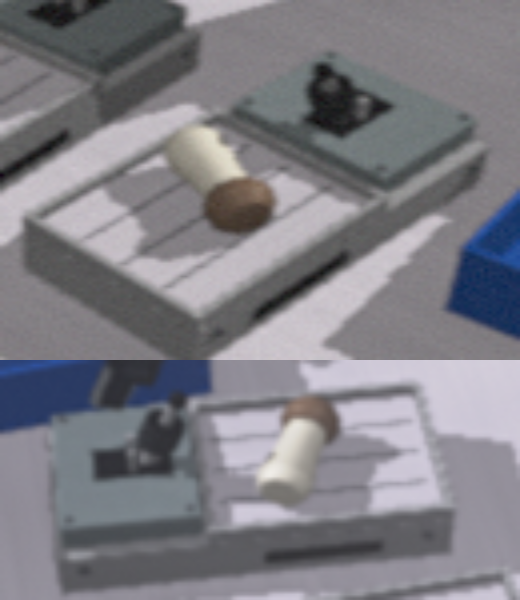

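Both views put ball and ring within a few pixels of the stopped, collar-down prediction: scene ball (322,72) and side ball (177,400). The mushroom hasn't moved. I'll measure its axis with colour masks.

```bash
python3 -c "
from h import *
box={'scene':(170,280,265,395),'side':(165,230,240,325)}
res={}
for n in box:
  im=cv2.imread(f'pics/{n}2.png');y0,y1,x0,x1=box[n]
  hsv=cv2.cvtColor(cv2.GaussianBlur(im,(3,3),0),cv2.COLOR_BGR2HSV)
  for k,lo,hi in(('stem',(15,25,90),(40,110,255)),('cap',(2,80,30),(18,255,170))):
    m=np.zeros(im.shape[:2],np.uint8);m[y0:y1,x0:x1]=cv2.inRange(hsv,lo,hi)[y0:y1,x0:x1]
    nl,_,st,ce=cv2.connectedComponentsWithStats(m);i=1+np.argmax(st[1:,4]);res[n,k]=ce[i];print(n,k,st[i],ce[i],plane(n,ce[i],.074))
for k in('stem','cap'):print(k,tri([(n,res[n,k]) for n in box]))
"
```

```text
scene stem [307 209  20  21 207] [315.0097 218.4831] [0.6139 0.0894 0.074 ]
scene cap [318 232   2   4   7] [318.4286 233.2857] [0.6521 0.1295 0.074 ]
side stem [272 181   1   1   1] [272. 181.] [0.6378 0.1364 0.074 ]Traceback (most recent call last):
  File "<string>", line 10, in <module>
    nl,_,st,ce=cv2.connectedComponentsWithStats(m);i=1+np.argmax(st[1:,4]);res[n,k]=ce[i];print(n,k,st[i],ce[i],plane(n,ce[i],.074))
                                                       ~~~~~~~~~^^^^^^^^^^
    return _wrapfunc(a, 'argmax', axis=axis, out=out, **kwds)
    return bound(*args, **kwds)
ValueError: attempt to get argmax of an empty sequence
```

```bash
cat >> h.py <<'E'
def down(p,yaw):
    x=np.array([np.cos(np.radians(yaw)),np.sin(np.radians(yaw)),0]);y=np.array([0,0,-1.]);return np.array(p),np.c_[x,y,np.cross(x,y)]
E
python3 -c "
from h import *
print(bot.get_obs()['q'])
rel(*down([.623,.104,.14],148));rel(*down([.623,.104,.14],-32))"
```

```text
[  1.638   18.514   25.7706 119.9098   2.527    5.7679]
row [ 0.0891  0.0449 -0.1757 -0.3561 -1.0782  0.2189] t 8.05 F [ 1.  -0.1 -0.4] open 0.0855
row [ 0.0891  0.0449 -0.1757 -0.2492  2.0169 -0.4053] t 8.05 F [ 1.  -0.1 -0.4] open 0.0855
```

```bash

python3 -m crank '0.089 0.045 -0.176 -0.356 -1.078 0.219;0.089 0.045 -0.176 -0.356 -1.078 0.219;0.089 0.045 -0.176 -0.356 -1.078 0.219;0.089 0.045 -0.176 -0.356 -1.078 0.219;0.089 0.045 -0.176 -0.356 -1.078 0.219;0.089 0.045 -0.176 -0.356 -1.078 0.219;0.089 0.045 -0.176 -0.356 -1.078 0.219;0.089 0.045 -0.176 -0.356 -1.078 0.219'
python3 -m crank '0 0 0 0 0 0;0 0 0 0 0 0'
python3 -c "
from h import *
rel(*down([.623,.104,.14],148))
C=cal('wrist');im=vision.camera('wrist')[:,:,::-1];cv2.imwrite('pics/w6.png',im)
d=np.array([np.cos(np.radians(58)),np.sin(np.radians(58)),0]);m=np.array([.625,.107,.074])
print(proj('wrist',np.array([m-.05*d,m,m+.05*d]),C))
np.savez('C6.npz',K=C[0],R=C[1],t=C[2])"
```

```text
time: 8.85
ee_pos: [0.6228, 0.1058, 0.1374]
tcp_rot: [-90.0, -0.1, 148.5]
wrist_force: [0.7, -0.2, 0.1]
opening: 0.0852
time: 9.05
ee_pos: [0.6227, 0.105, 0.1382]
tcp_rot: [-89.9, -0.2, 147.9]
wrist_force: [-0.8, -0.4, 0.6]
opening: 0.0856
row [-0.0008 -0.0018  0.0007 -0.0026 -0.0012  0.0028] t 9.05 F [-0.8 -0.4  0.6] open 0.0856
[[278.37   160.9161]
 [278.5392 223.8718]
 [278.6896 279.8391]]
```

View pics/w6.png

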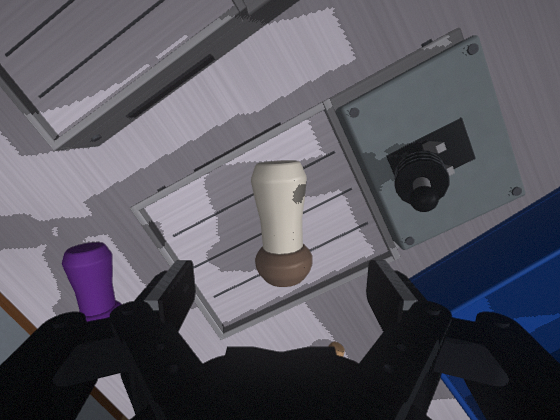

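The mushroom lies from (278,161) to (285,287) in the wrist view, within a few pixels of prediction and centred between the jaws. The purple look-alike at (90,278) is clear of the fingers. I'll descend and grip.

```bash

python3 -m crank '-0.001 0.045 0 0 0.03 0;-0.001 0.085 0 0 0.03 0;-0.001 0.099 0 0 0.03 0;-0.001 0.099 0 0 0.03 0'
python3 -m crank '0 0 0 0 0 0;0 0 0 0 0 0;0 0 0 0 0 0;0 0 0 0 0 0;0 0 0 0 0 0;0 0 0 0 0 0' 1 25
python3 -m crank '0 -0.03 0 0 0 0;0 -0.06 0 0 0 0;0 -0.1 0 0 0 0;0 -0.13 0 0 0 0;0 -0.13 0 0 0 0'
python3 -c "
from h import *
rel(*down([.455,.348,.165],60));rel(*down([.455,.348,.165],95));rel(*down([.455,.348,.165],180));print(bot.get_obs()['q'])
cv2.imwrite('pics/w7.png',vision.camera('wrist')[:,:,::-1])"
```

```text
time: 9.5
ee_pos: [0.6222, 0.1039, 0.0373]
tcp_rot: [-89.7, -0.3, 146.3]
wrist_force: [0.2, 0.4, 0.6]
opening: 0.0856
time: 10.1
ee_pos: [0.6241, 0.1042, 0.0416]
tcp_rot: [-90.0, -0.0, 146.4]
wrist_force: [-1.4, 1.1, 5.9]
opening: 0.0348
time: 10.6
ee_pos: [0.6255, 0.1041, 0.1757]
tcp_rot: [-90.2, 0.3, 146.3]
wrist_force: [0.8, 0.6, 0.0]
opening: 0.0348
row [ 0.2771  0.0099 -0.1085  0.0065  1.5069 -0.0006] t 10.6 F [0.8 0.6 0. ] open 0.0348
row [ 0.2771  0.0099 -0.1085  0.0057  0.8961 -0.0023] t 10.6 F [0.8 0.6 0. ] open 0.0348
row [ 0.2771  0.0099 -0.1085  0.0026 -0.5875 -0.0055] t 10.6 F [0.8 0.6 0. ] open 0.0348
[  9.4559  15.8071  18.0581  91.9099  -0.0072 -46.8844]
```

View pics/w7.png

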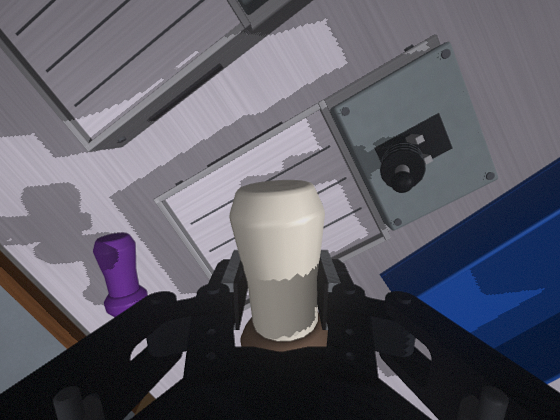

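The mushroom is held at a 34.8 mm opening with the foot visible at (277,205), and it's clear of the tray. I'll carry it over the crate centre, about (0.456, 0.348).

```bash

python3 -m crank '0.277 0.005 -0.108 0 -0.645 0;0.277 0.005 -0.108 0 -0.645 0;0.277 0.005 -0.108 0 -0.645 0;0.277 0.005 -0.108 0 -0.645 0;0.277 0.005 -0.108 0 -0.645 0;0.277 0.005 -0.108 0 -0.645 0;0.277 0.005 -0.108 0 -0.645 0;0.277 0.005 -0.108 0 -0.645 0'
python3 -m crank '0 0 0 0 0 0;0 0 0 0 0 0'
python3 -c "
from h import *
rel(*down([.456,.348,.002],183.5))"
```

```text
time: 11.45
ee_pos: [0.4519, 0.3479, 0.1639]
tcp_rot: [-89.9, -0.2, -176.6]
wrist_force: [0.4, -1.4, -0.9]
opening: 0.035
time: 11.65
ee_pos: [0.4536, 0.3463, 0.1647]
tcp_rot: [-90.0, -0.1, -176.8]
wrist_force: [-0.2, -0.2, -0.6]
opening: 0.0349
row [-0.0029  0.1627 -0.0017 -0.0007 -0.005   0.0024] t 11.65 F [-0.2 -0.2 -0.6] open 0.0349
```

```bash

python3 -m crank '0 0.04 0 0 0 0;0 0.08 0 0 0 0;0 0.12 0 0 0 0;0 0.14 0 0 0 0;0 0.15 0 0 0 0;0 0.155 0 0 0 0;0 0.155 0 0 0 0;0 0.155 0 0 0 0'
python3 -m crank '0 0.003 0 0 0 0;0 0.006 0 0 0 0;0 0.006 0 0 0 0;0 0.006 0 0 0 0'
```

```text
time: 12.45
ee_pos: [0.4535, 0.3476, 0.0116]
tcp_rot: [-90.1, -0.0, -176.7]
wrist_force: [0.4, -0.1, -0.6]
opening: 0.035
time: 12.85
ee_pos: [0.4526, 0.3473, 0.0042]
tcp_rot: [-90.0, -0.1, -176.7]
wrist_force: [0.1, -0.4, -1.2]
opening: 0.035
```

Probe a few mm lower for the floor before letting go.

```bash

python3 -m crank '0 0.002 0 0 0 0;0 0.004 0 0 0 0;0 0.004 0 0 0 0'
python3 -m crank '0 0.002 0 0 0 0;0 0.004 0 0 0 0;0 0.004 0 0 0 0'
```

```text
time: 13.15
ee_pos: [0.4525, 0.3471, -0.0003]
tcp_rot: [-90.0, -0.1, -176.7]
wrist_force: [0.2, 0.1, -0.6]
opening: 0.035
time: 13.45
ee_pos: [0.4528, 0.3473, -0.0025]
tcp_rot: [-90.0, -0.1, -176.7]
wrist_force: [-3.2, -3.0, 10.2]
opening: 0.0351
```

Contact with the floor at 10 N. I'll release slowly (half-way, then open), then retract straight up.

```bash

python3 -m crank '0 -0.001 0 0 0 0;0 -0.002 0 0 0 0;0 -0.002 0 0 0 0;0 -0.002 0 0 0 0;0 -0.002 0 0 0 0;0 -0.002 0 0 0 0' -0.6
python3 -m crank '0 -0.03 0 0 0 0;0 -0.07 0 0 0 0;0 -0.12 0 0 0 0;0 -0.17 0 0 0 0;0 -0.2 0 0 0 0;0 -0.2 0 0 0 0;0 -0.2 0 0 0 0'
python3 -c "
from h import *
C=cal('wrist');im=vision.camera('wrist')[:,:,::-1];cv2.imwrite('pics/w8.png',im)
def mm(im,n,z,lo,hi):
  m=cv2.inRange(cv2.cvtColor(im,cv2.COLOR_BGR2HSV),lo,hi);nl,_,st,ce=cv2.connectedComponentsWithStats(m)
  for i in 1+np.argsort(-st[1:,4])[:3]:
    if st[i,4]>15: print(n,st[i],ce[i].round(1),plane(n,ce[i],z,C if n=='wrist' else None).round(3))
mm(np.ascontiguousarray(im),'wrist',.03,(12,15,90),(45,130,255))
for n in('scene','side'):
  im=vision.camera(n)[:,:,::-1];cv2.imwrite(f'pics/{n}3.png',im);im=np.ascontiguousarray(im)
  x=im.copy()*0; s=(slice(190,300),slice(370,495)) if n=='scene' else (slice(120,190),slice(160,250)); x[s]=im[s]; mm(x,n,.03,(12,15,90),(45,130,255))
  d=cv2.absdiff(im,cv2.imread(f'pics/{n}0.png')).max(2)
  for nm,P in(('ballA',lev(.4,.0975)[0]),):print(n,nm,proj(n,P)[0])
  m=(cv2.GaussianBlur(d,(5,5),0)>35).astype(np.uint8);nl,_,st,ce=cv2.connectedComponentsWithStats(m);print([list(s) for s in st[1:] if s[4]>12])
print(bot.get_obs()['wrist_force'])"
```

```text
time: 14.05
ee_pos: [0.4526, 0.3472, -0.002]
tcp_rot: [-90.0, -0.1, -176.7]
wrist_force: [-0.0, 0.1, -0.5]
opening: 0.0685
time: 14.75
ee_pos: [0.4533, 0.3475, 0.1984]
tcp_rot: [-90.0, -0.1, -176.7]
wrist_force: [0.5, -1.2, -0.4]
opening: 0.0682
wrist [ 262  151   37   65 1342] [278.9 179.6] [0.455 0.333 0.03 ]
wrist [  45  124   66   50 1266] [ 77.9 148.3] [0.677 0.311 0.03 ]
scene [414 233  30  20 361] [427.5 242.5] [0.453 0.337 0.03 ]
scene [370 283   4  17  64] [371.4 291.5] [0.687 0.315 0.03 ]
scene [444 242   9  11  57] [448.4 246.8] [0.431 0.385 0.03 ]
scene ballA [344.7153 191.658 ]
[[np.int32(472), np.int32(0), np.int32(24), np.int32(22), np.int32(332)], [np.int32(427), np.int32(2), np.int32(35), np.int32(71), np.int32(736)], [np.int32(440), np.int32(31), np.int32(45), np.int32(79), np.int32(801)], [np.int32(486), np.int32(30), np.int32(38), np.int32(7), np.int32(121)], [np.int32(474), np.int32(64), np.int32(43), np.int32(28), np.int32(821)], [np.int32(376), np.int32(75), np.int32(9), np.int32(14), np.int32(56)], [np.int32(425), np.int32(74), np.int32(8), np.int32(5), np.int
[... 4238 characters left out ...]
4)], [np.int32(269), np.int32(241), np.int32(17), np.int32(24), np.int32(241)], [np.int32(0), np.int32(243), np.int32(16), np.int32(20), np.int32(192)], [np.int32(21), np.int32(271), np.int32(50), np.int32(32), np.int32(517)], [np.int32(182), np.int32(284), np.int32(131), np.int32(49), np.int32(1984)], [np.int32(70), np.int32(300), np.int32(39), np.int32(8), np.int32(211)], [np.int32(206), np.int32(303), np.int32(14), np.int32(14), np.int32(117)], [np.int32(112), np.int32(307), np.int32(65), np.int32(14), np.int32(439)], [np.int32(395), np.int32(315), np.int32(12), np.int32(23), np.int32(164)], [np.int32(553), np.int32(314), np.int32(7), np.int32(15), np.int32(76)]]
[-0.5406 -0.0658  0.3377]
```

The mushroom stem is seen at (0.453, 0.34) in all three views, at crate-floor height and well inside the crate. One numeric check remains: whether feeder_b's lever and the bystanders changed. The raw difference is dominated by the arm's moving shadow.

```bash
python3 -c "
import cv2,numpy as np
P={'scene':{'leverB':(275,145,300,180),'pail':(205,118,275,168),'brush':(358,282,385,348),'punnet':(150,163,214,208),'leverA(moved)':(350,178,370,205)},'side':{'leverB':(226,234,262,264),'pail':(200,298,284,372),'brush':(266,136,308,164),'punnet':(306,292,378,348),'leverA(moved)':(211,175,235,198)}}
for n in P:
  a,b=[cv2.imread(f'pics/{n}{k}.png') for k in(0,3)]
  for k,(x0,y0,x1,y1) in P[n].items():
    m=15;r=cv2.matchTemplate(b[y0-m:y1+m,x0-m:x1+m],a[y0:y1,x0:x1],cv2.TM_CCOEFF_NORMED);_,v,_,l=cv2.minMaxLoc(r)
    d=[cv2.inRange(i[y0:y1,x0:x1].max(2),0,45) for i in(a,b)];c=[np.argwhere(q>0).mean(0).round(1) if q.any() else None for q in d]
    print(n,k,'shift',(l[0]-m,l[1]-m),round(v,2),'dark centroid',c)
"
```

```text
scene leverB shift (0, 0) 0.91 dark centroid [array([19.9,  9.1]), array([20.4,  9.3])]
scene pail shift (0, 0) 0.94 dark centroid [array([15.8, 23.3]), array([16.1, 20.6])]
scene brush shift (0, 0) 0.88 dark centroid [None, None]
scene punnet shift (0, 0) 0.99 dark centroid [None, None]
scene leverA(moved) shift (-11, 6) 0.61 dark centroid [array([14.4,  8.3]), array([22.1,  3.1])]
side leverB shift (0, 0) 0.9 dark centroid [None, None]
side pail shift (0, 0) 0.86 dark centroid [array([34.6, 40.6]), array([44.9, 53.4])]
side brush shift (0, 0) 0.88 dark centroid [None, None]
side punnet shift (0, 0) 0.97 dark centroid [None, None]
side leverA(moved) shift (-8, 1) 0.48 dark centroid [None, None]
```

Lever B, the pail, the brush and the punnet all show zero shift in both views. Handing in.

```bash
python3 -c "
from h import *
o=bot.get_obs();print(o['time'],o['wrist_force'],o['qd'].round(2));print(bot.job_done())"
```

```text
14.9 [-0.5406 -0.0658  0.3377] [-0.02  0.11 -0.03  0.11  0.12 -0.04]
the job is handed in; nothing more can be done
None
```

I stopped the jammed feeder, moved the mushroom into the crate and handed the job in at 14.9 s. No verdict was reported.

**Stopping the feeder:** I lifted feeder_a's collar, tipped the lever over to the tray side, lowered the collar and let go. In both fixed views the ball and ring were within a few pixels of where a stopped lever with its collar down should be. The image check can't resolve the collar's last millimetres, so "below 4 mm" is inferred.

**Moving the mushroom:** I gripped it across the stem, carried it over and set it down until it touched the crate floor at about 10 N, then opened the fingers and pulled back. Three views put the stem at about (0.453, 0.34), well inside the walls. The purple look-alike was never touched.

**Other checks:** Feeder_b's lever, the pail, brush and punnet showed zero image shift in both views. The arm was clear, with under 1 N on the wrist.

**What disagreed:**
- **First grip:** it closed on the lever shaft (12 mm) instead of the ring. The real fingertips sit about 30 mm farther back than stated, so I measured that in the wrist image and corrected for it.
- **Plain image difference:** comparing before and after directly was no use because of the arm's moving shadows, so I used patch matching instead.

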